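# Set out handed brackets and cover plates for the next instrument cases

## Robot

A 6-joint arm with a two-finger parallel gripper is mounted at the origin on the work surface. World frame = base frame: x ahead of the robot, y to its left, z up, the work surface at z = 0. Lengths are in m, angles in rad, forces in N, time in s.
With the tool pointing down it reaches from about 0.25 to 0.775 m from the base axis. Payload 4 kg.
Tool frame: the origin (TCP) lies midway between the tips of the shut fingers; the grasp point (between the pads) lies 19 mm behind it; z points along the fingers, y is the direction in which the jaws open and shut (so a half turn about z gives the same grasp; the last joint's range is limited). The gripper opens to 94 mm and grips with 3 to 60 N. Pads are 16 mm wide; open, the fingers measure 119 mm over their backs; the gripper's body (75 mm by 177 mm) begins 78 mm behind the grasp point.
Start: joints at [1.044, 0.087, 1.371, -0, 1.684, -0.103], TCP at [0.226, 0.501, 0.206] pointing down, gripper open.
Joint ranges: [-3.1, 3.1], [-0.76, 2.03], [0.27, 2.55], [-1.08, 4.22], [0.17, 2.65], [-2.57, 2.57]. Speed limits (rad/s): [2.79, 2.79, 3.14, 3.14, 3.14, 3.14].

## Interface

Orientations are given as [roll, pitch, yaw] about the fixed x, y, z axes, in that order (R = Rz(yaw) Ry(pitch) Rx(roll)).
In Python, from bench import get_obs, snapshot, ticket gives the robot as it stands.
- The arm moves only by the shell command python3 -m creep 'ROWS' [OPENING]. ROWS is JSON, a list that holds one entry, the list of rows, each a list of 4 numbers: the shift along the tool's x, y, z in mm, then the turn about the tool's z in degrees. A call has 1 to 8 rows; each row shifts and turns the commanded pose from where the row before left it, along the tool's axes as they then stand; what a row does not reach is not made up. A row lasts 1/8 s, in which the tool goes at most 62.5 mm and 10.7 degrees, less where a joint would pass 70% of its speed; a pose out of reach is approached as far as the arm can. A call with a gripper value outside its range is refused whole. OPENING is the opening, from 0 (shut) to 1 (fully open), set as the call begins (- or left out, the last holds). The fingers move at their own pace and stop on an object; the grip force is fixed at half the most. Time passes only in rows, so rows that do not move let the fingers close. It gives the time, the measured TCP pose, the force and the opening at its end, in the units of the state.
- get_obs(): the state, without advancing time (a new reading comes with each control period).
- snapshot(name): name is "scene" or "top" or "wrist"; returns a dict with "color" (420x560x3 uint8, red, green, blue), "depth" (420x560 float32, m along the optical axis (not along the pixel's ray), 0 where there is no reading), "fx", "fy", "cx", "cy" (pixels), "distortion" ([k1, k2, p1, p2, k3] as OpenCV has them; the pictures are not rectified), "extrinsics" (4x4, takes a point from world to camera coordinates). Camera axes: x right, y down, z forward; pixel columns grow to the right and rows downward; lengths in m; the calibration is good to about 2 mm. A picture is of the moment at which its call begins.
- ticket.close_job(): hands the job in, once; it reports no verdict.
The state is a dict: "time": time; "joint_positions": joint angles; "qvel": joint speeds; "joint_torque": joint torques, N m; "tool_pos": TCP position; "ee_rot": TCP orientation; "wrist_force": force on the tool from outside, world axes, zero at the start; "wrist_torque": the same for the moment, N m; "width": finger opening in m.
Only numpy, scipy, OpenCV 4.12 (cv2) and the standard library are available. Lean on these libraries where they do the work, as an engineer would, in place of code of your own. Each camera call takes 0.05 s, during which the arm holds its last target. There are 200 camera calls.

## Task

Set out the case parts on the electronics bench: stand every left-hand bracket on its foot on the floor of the tray on the robot's left and every right-hand bracket likewise in the tray on its right (none piled on another), and stack all the cover plates squarely in one aligned pile, centred on the wooden stacking block with their long sides along the block's long side. A bracket is left-hand if its short end cheek is on your left when you look at it from the open side of its foot, with the long wall furthest from you. Leave the solder spool, the tin and the tools where they are.

Things in the scene. Friction and masses are not known exactly. Their poses are not given: they have to be found in the camera images.
- left1: left-hand aluminium bracket (or absent), 0.14 kg, standing on its foot plate 90 x 44 x 5 mm (x, y, z). On its +y edge a long wall 10 mm thick (y 12 to 22 mm), 36 high, to grip across y; at its -x end a cheek 8 thick, 30 high across the foot: from above an L. Seen from -y (wall furthest) the cheek is at the left. Origin: centre of the foot's underside; z up.
- right1: right-hand aluminium bracket (or absent), 0.14 kg, standing on its foot plate 90 x 44 x 5 mm (x, y, z). On its +y edge a long wall 10 mm thick (y 12 to 22 mm), 36 high, to grip across y; at its +x end a cheek 8 thick, 30 high across the foot: from above an L. Seen from -y (wall furthest) the cheek is at the right. Origin: centre of the foot's underside; z up.
- left2: left-hand aluminium bracket (or absent), 0.14 kg, standing on its foot plate 90 x 44 x 5 mm (x, y, z). On its +y edge a long wall 10 mm thick (y 12 to 22 mm), 36 high, to grip across y; at its -x end a cheek 8 thick, 30 high across the foot: from above an L. Seen from -y (wall furthest) the cheek is at the left. Origin: centre of the foot's underside; z up.
- right2: right-hand aluminium bracket (or absent), 0.14 kg, standing on its foot plate 90 x 44 x 5 mm (x, y, z). On its +y edge a long wall 10 mm thick (y 12 to 22 mm), 36 high, to grip across y; at its +x end a cheek 8 thick, 30 high across the foot: from above an L. Seen from -y (wall furthest) the cheek is at the right. Origin: centre of the foot's underside; z up.
- left3: left-hand aluminium bracket (or absent), 0.14 kg, standing on its foot plate 90 x 44 x 5 mm (x, y, z). On its +y edge a long wall 10 mm thick (y 12 to 22 mm), 36 high, to grip across y; at its -x end a cheek 8 thick, 30 high across the foot: from above an L. Seen from -y (wall furthest) the cheek is at the left. Origin: centre of the foot's underside; z up.
- right3: right-hand aluminium bracket (or absent), 0.14 kg, standing on its foot plate 90 x 44 x 5 mm (x, y, z). On its +y edge a long wall 10 mm thick (y 12 to 22 mm), 36 high, to grip across y; at its +x end a cheek 8 thick, 30 high across the foot: from above an L. Seen from -y (wall furthest) the cheek is at the right. Origin: centre of the foot's underside; z up.
- plate1: flat steel cover plate (may be absent), 90 x 60 x 8 mm (x, y, z), lying flat, about 0.15 kg, all plates alike; grip it across the 60 mm. Origin: centre of its underside; z up; the two ends are equivalent.
- plate2: flat steel cover plate (may be absent), 90 x 60 x 8 mm (x, y, z), lying flat, about 0.15 kg, all plates alike; grip it across the 60 mm. Origin: centre of its underside; z up; the two ends are equivalent.
- plate3: flat steel cover plate (may be absent), 90 x 60 x 8 mm (x, y, z), lying flat, about 0.15 kg, all plates alike; grip it across the 60 mm. Origin: centre of its underside; z up; the two ends are equivalent.
- pedestal: fixed pale wooden stacking block, 80 x 50 x 16 mm (x, y, z), a little smaller than a plate, so a centred plate overhangs it 5 mm all round. Origin: centre of its underside, on the bench; its top is 16 mm above that. Long side along its x.
- tray_left: fixed shallow grey plastic tray on the +y, the robot's left, for the left-hand brackets: outside 250 x 150 x 30 mm (x, y, z), walls and floor 4 mm, inside 242 x 142 mm; up to three brackets stand in it side by side with their long walls along the tray's y. Origin: centre of its underside, on the bench.
- tray_right: fixed shallow grey plastic tray on the -y, the robot's right, for the right-hand brackets: outside 250 x 150 x 30 mm (x, y, z), walls and floor 4 mm, inside 242 x 142 mm; up to three brackets stand in it side by side with their long walls along the tray's y. Origin: centre of its underside, on the bench.
- spool: bystander: spool of solder wire standing on end, 60 mm across, 42 mm high, 0.5 kg, among the parts. Origin: centre of its underside.
- tin: bystander: round tin full of brass connectors, 68 mm across, about 37 mm high, 0.5 kg, among the parts. Origin: centre of its underside.
- flux: bystander: small jar, 44 mm across, 55 mm high, beyond the parts. Origin: centre of its underside.
- pliers: bystander: pliers with red grips, about 130 mm long, 12 mm high, beyond the parts, lying flat. Origin: near the pivot, on the bench.
- stripper: bystander: orange wire stripper, about 120 mm long, 12 mm high, beyond the parts, lying flat. Origin: middle of the handle, on the bench.
Not all that is in view belongs to the job. What is shaped like the left1 but black or turquoise is not meant.

How it is judged:
By the outcome, as a careful person would: the job done as asked, in the order asked, and still so for the second after the job is handed in, with the robot touching nothing.
Of left1, right1, left2, right2, left3, right3 only 4 to 5 are there at a start; the rules pass over those that are not, and their reading is None.
Of plate1, plate2, plate3 only 2 to 3 are there at a start; the rules pass over those that are not, and their reading is None.
At some moment in a run one of left1, right1, left2, right2, left3, right3 may be knocked a few centimetres aside while the robot is not near it.
It also fails if it takes over 210 s, if anything falls off the work surface, if the arm or the gripper's body presses on something with over 40 N, if the wrist force passes 120 N, or if a joint passes its speed limit or range.

## Working session

There is one attempt and no reset: what is moved stays moved. The work goes in short steps, Python scripts to look and compute and a shell command to move; the robot and the scene stay as the last step left them, time stands still between calls to the robot, and variables do not carry over. Pictures are saved under pics/ and viewed, on a budget of 14 in all, crops included, one or two more only if the job needs it, and the job is handed in when it is done.

```bash
ls; mkdir -p pics; python3 - <<'E'
from bench import get_obs, snapshot
import cv2,numpy as np
o=get_obs();print({k:np.round(v,3).tolist() for k,v in o.items()})
for n in ("scene","top"):
    s=snapshot(n);cv2.imwrite(f"pics/{n}0.png",s["color"][:,:,::-1]);np.savez(f"{n}0.npz",**s)
    print(n,s["fx"],s["cx"],s["cy"],s["distortion"],np.round(s["extrinsics"],3).tolist())
E
```

```text
pics
{'time': 0.0, 'joint_positions': [1.044, 0.088, 1.372, 0.0, 1.684, -0.103], 'qvel': [0.0, -0.001, -0.0, -0.002, -0.002, -0.0], 'joint_torque': [-0.001, -34.018, -30.243, 0.072, 0.033, -0.0], 'tool_pos': [0.226, 0.501, 0.204], 'ee_rot': [-3.139, -0.0, 2.718], 'wrist_force': [0.185, 0.109, 0.32], 'wrist_torque': [-0.008, 0.028, 0.048], 'width': 0.094}
scene 425.49997057659095 280.8353896007202 209.86089521376724 [0.0102022 0.        0.        0.        0.       ] [[0.039, 0.999, -0.01, -0.026], [0.79, -0.037, -0.612, -0.406], [-0.612, 0.016, -0.791, 1.46], [0.0, 0.0, 0.0, 1.0]]
top 465.7524336897027 272.57315680088766 204.2915580610836 [-0.0578677  0.         0.         0.         0.       ] [[-0.026, -1.0, -0.011, 0.023], [-0.989, 0.028, -0.143, 0.537], [0.143, 0.007, -0.99, 1.144], [0.0, 0.0, 0.0, 1.0]]
```

View pics/top0.png

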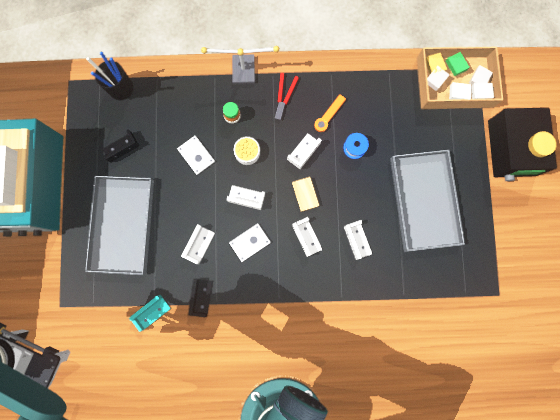

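View pics/scene0.png

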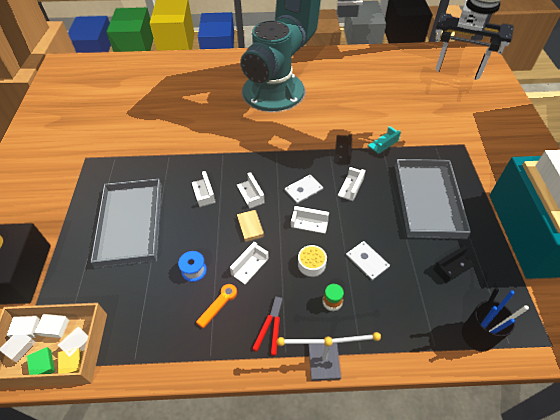

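Top view: five aluminium brackets at about (305,151), (246,197), (198,244), (307,237), (358,240). There are two plates at (196,155) and (250,242), and the block at (305,194). The black parts at (122,147) and (200,297) and the turquoise one at (150,313) are decoys. Next I measure each part with depth and enlarge the view.

```bash
cat > h.py <<'E'
import numpy as np,cv2
from bench import get_obs,snapshot
def cloud(s):
    h,w=s["depth"].shape
    K=np.array([[s["fx"],0,s["cx"]],[0,s["fy"],s["cy"]],[0,0,1.]])
    uv=np.stack(np.meshgrid(np.arange(w),np.arange(h)),-1).reshape(-1,1,2).astype(float)
    n=cv2.undistortPoints(uv,K,np.array(s["distortion"],float)).reshape(h,w,2)
    d=np.array(s["depth"],float)
    P=np.dstack([n*d[...,None],d])
    T=np.linalg.inv(np.array(s["extrinsics"],float))
    return P@T[:3,:3].T+T[:3,3]
def rect(P):  # centre, long, short, angle(deg) of long side in world
    (c,(a,b),t)=cv2.minAreaRect((P[:,:2]*1000).astype(np.float32))
    if a<b:a,b,t=b,a,t+90
    return np.round(c),round(a),round(b),round((t+90)%180-90,1)
def objs(s,xr=(.2,.75),yr=(-.45,.45),sat=70,val=130,mn=60):
    P=cloud(s);hsv=cv2.cvtColor(np.ascontiguousarray(s["color"]),cv2.COLOR_RGB2HSV)
    m=((P[...,0]>xr[0])&(P[...,0]<xr[1])&(P[...,1]>yr[0])&(P[...,1]<yr[1])&(P[...,2]>.003)&(P[...,2]<.06)&(hsv[...,1]<sat)&(hsv[...,2]>val)).astype(np.uint8)
    m=cv2.morphologyEx(m,cv2.MORPH_CLOSE,np.ones((3,3)))
    n,L,st,ce=cv2.connectedComponentsWithStats(m)
    return P,[(L==i,ce[i]) for i in range(1,n) if st[i][4]>mn]
def desc(p):
    print("   all",*rect(p),"z",np.round(np.percentile(p[:,2],[5,50,95])*1000))
    W=p[(p[:,2]>.032)&(p[:,2]<.04)];C=p[(p[:,2]>.022)&(p[:,2]<.0315)];F=p[p[:,2]<.012]
    if len(W)>15:
        wr=rect(W);print("   wall",*wr,len(W))
        t=np.radians(wr[3]);x=np.array([np.cos(t),np.sin(t)]);y=np.array([-x[1],x[0]])
        f=np.median(F[:,:2]*1000,0)-wr[0]
        if f@y>0:x,y=-x,-y            # y from foot to wall
        q=(C[:,:2]*1000-wr[0]);q=q[np.abs(q@y+22)<20]
        print("   yaw",round(np.degrees(np.arctan2(x[1],x[0])),1),"cheek x",np.round(np.percentile(q@x,[10,50,90])) if len(q) else None,len(q),"-> ","LEFT" if len(q) and np.median(q@x)<0 else "RIGHT")
E
python3 - <<'E'
from h import *
s=dict(np.load("top0.npz"))
P,O=objs(s)
for m,c in O: print(np.round(c),m.sum());desc(P[m])
hsv=cv2.cvtColor(s["color"],cv2.COLOR_RGB2HSV)
p=P[:,:];m=(hsv[...,1]>70)&(P[...,2]>.01)&(P[...,2]<.022);m[:, :290]=0;m[:,320:]=0;m[:170]=0;m[215:]=0
print("ped",rect(P[m]),np.median(P[m][:,2]))
for n,b in(("blue",(335,372,130,162)),("tin",(230,265,132,168)),("flux",(218,245,98,126)),("trayL",(84,160,170,280)),("trayR",(388,468,145,255))):
    q=P[b[2]:b[3],b[0]:b[1]].reshape(-1,3);z0=.024 if 'tray' in n else .02;q=q[(q[:,2]>z0)&(q[:,2]<.07)];print(n,rect(q),q[:,2].max(), np.round(np.c_[q.min(0),q.max(0)],3).tolist())
im=s["color"][90:290,80:400,::-1];cv2.imwrite("pics/crop.png",cv2.resize(im,None,fx=2.5,fy=2.5,interpolation=cv2.INTER_CUBIC))
E
```

```text
[304. 151.] 559
   all [555. -31.] 373 70 -20.1 z [ 1.  7. 37.]
   wall [682. -80.] 89 41 -42.6 128
   yaw 137.4 cheek x [39. 43. 46.] 24 ->  RIGHT
[195. 155.] 746
   all [548. 113.] 423 60 36.2 z [ 4.  8. 12.]
[247. 154.] 194
   all [549.  37.] 368 67 15.1 z [ 6. 31. 36.]
   wall [685.  72.] 65 65 89.4 87
   yaw -90.6 cheek x [-31.   3.  28.] 37 ->  RIGHT
[422. 200.] 4574
   all [ 522. -224.] 481 253 -83.4 z [-1.  3. 27.]
   wall [ 541. -373.] 263 114 -3.4 17
   yaw -3.4 cheek x [-122.  122.  128.] 42 ->  RIGHT
[126. 224.] 4010
   all [498. 226.] 453 256 89.7 z [-0.  4. 28.]
   wall [498. 381.] 250 108 -1.1 33
   yaw 178.9 cheek x [-124. -121.  122.] 43 ->  LEFT
[305. 194.] 556
   all [486. -61.] 255 74 -11.5 z [11. 15. 19.]
[246. 198.] 576
   all [498.  34.] 251 90 34.2 z [ 1.  6. 37.]
   wall [547.  76.] 95 36 -86.5 126
   yaw 93.5 cheek x [-45. -40.  30.] 27 ->  LEFT
[306. 237.] 610
   all [437. -39.] 129 90 -65.1 z [ 1.  6. 37.]
   wall [452. -61.] 94 37 4.2 133
   yaw 4.2 cheek x [-27.  42.  46.] 31 ->  RIGHT
[357. 240.] 615
   all [ 414. -114.] 246 93 -72.0 z [ 1.  6. 37.]
   
[... 212 characters left out ...]
1.] 45 ->  LEFT
[249. 243.] 817
   all [415.  52.] 134 90 32.4 z [ 4.  7. 11.]
ped (array([566., -77.]), 80, 50, 15.2) 0.014584632250877583
blue (array([ 690., -213.]), 59, 58, -71.7) 0.04834167793900135 [[0.659, 0.718], [-0.243, -0.183], [0.034, 0.048]]
tin (array([685.,  72.]), 68, 66, -0.9) 0.041662182017842886 [[0.651, 0.719], [0.04, 0.105], [0.02, 0.042]]
flux (array([787., 112.]), 42, 40, 55.9) 0.061100311162057386 [[0.766, 0.808], [0.091, 0.134], [0.02, 0.061]]
trayL (array([499., 407.]), 250, 153, -4.3) 0.03863296543863859 [[0.372, 0.627], [0.323, 0.492], [0.024, 0.039]]
trayR (array([ 541., -391.]), 252, 152, 4.6) 0.03631122276730281 [[0.41, 0.671], [-0.476, -0.309], [0.024, 0.036]]
```

View pics/crop.png

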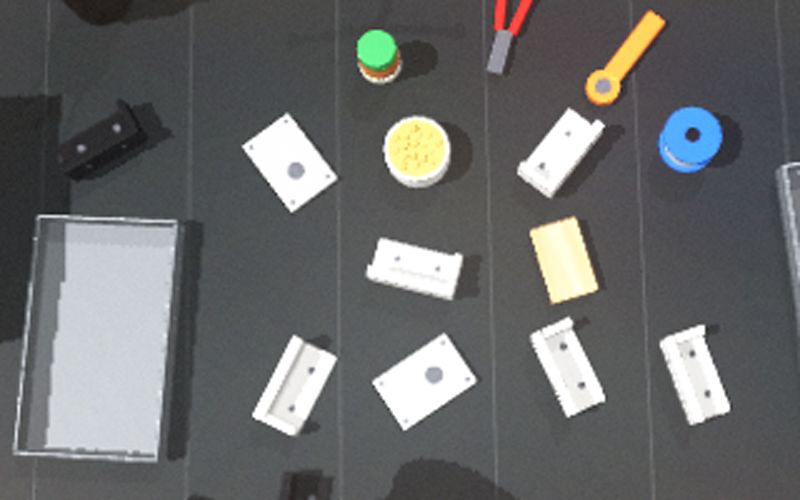

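The enlarged crop shows five white brackets and two plates. The closing step pulled stray pixels into the fits, so I redo the per-part fits without it.

```bash
cat >> h.py <<'E'
def big(m):
    n,L,st,_=cv2.connectedComponentsWithStats(m.astype(np.uint8))
    return L==1+np.argmax(st[1:,4])
def prect(P,m):
    q=P[m];c=np.median(q[:,:2],0);q=q[np.linalg.norm(q[:,:2]-c,axis=1)<.06];return rect(q)
def bracket(P,m,zo=0):
    z=P[...,2]-zo
    m=cv2.erode(cv2.dilate(m.astype(np.uint8),np.ones((3,3))),np.ones((1,1)))>0
    W=big(m&(z>.032)&(z<.041));w=prect(P,W)
    r=np.linalg.norm(P[...,:2]*1000-w[0],axis=-1)<62
    F=m&r&(z>.001)&(z<.009);C=m&r&(z>.022)&(z<.0315)
    t=np.radians(w[3]);x=np.array([np.cos(t),np.sin(t)]);y=np.array([-x[1],x[0]])
    if np.median((P[F][:,:2]*1000-w[0])@y)>0:x,y=-x,-y
    q=P[C][:,:2]*1000-w[0];q=q[((q@y)<-10)&((q@y)>-35)]
    l=q@x
    print("wall c",w[0],w[1],w[2],"yaw",round(float(np.degrees(np.arctan2(x[1],x[0]))),1),"cheek n- n+",(l<-30).sum(),(l>30).sum(),"LEFT" if (l<-30).sum()>(l>30).sum() else "RIGHT","foot c",np.round(w[0]-17*y))
    return w[0],x,y
def report(s):
    P,O=objs(s)
    for m,c in O:
        if m.sum()>1500: continue
        zz=P[m][:,2]
        print(np.round(c),m.sum(),end=" ")
        if np.percentile(zz,90)<.02:print("plate/ped",prect(P,m&(P[...,2]>.004)),"z",np.round(np.median(zz),4))
        else:bracket(P,m)
E
python3 - <<'E'
from h import *
s=dict(np.load("top0.npz"))
report(s)
P=cloud(s)
for b in((84,160,170,280),(388,468,145,255)):
    q=P[b[2]:b[3],b[0]:b[1]].reshape(-1,3);q=q[(q[:,2]>.024)&(q[:,2]<.034)];print("tray",rect(q))
    print(np.percentile(P[200:240,110:130][...,2],[10,50,90]))
E
```

```text
[304. 151.] 559 wall c [673. -91.] 89 10 yaw 140.3 cheek n- n+ 0 31 RIGHT foot c [684. -78.]
[195. 155.] 746 plate/ped (array([681., 211.]), 92, 60, 36.2) z 0.0076
[247. 154.] 194 wall c [685.  72.] 65 65 yaw -90.6 cheek n- n+ 1 0 LEFT foot c [668.  72.]
[305. 194.] 556 plate/ped (array([566., -77.]), 78, 49, 15.5) z 0.015
[246. 198.] 576 wall c [546.  83.] 89 10 yaw 74.4 cheek n- n+ 25 0 LEFT foot c [562.  78.]
[306. 237.] 610 wall c [448. -61.] 89 10 yaw 23.6 cheek n- n+ 0 26 RIGHT foot c [455. -77.]
[357. 240.] 615 wall c [ 437. -192.] 90 10 yaw 18.0 cheek n- n+ 0 30 RIGHT foot c [ 442. -208.]
[197. 244.] 692 wall c [450. 218.] 90 11 yaw -27.2 cheek n- n+ 27 0 LEFT foot c [442. 203.]
[249. 243.] 817 plate/ped (array([445.,  72.]), 90, 62, -57.6) z 0.0074
tray (array([499., 407.]), 250, 153, -4.3)
[0.00038846 0.00331755 0.00632602]
tray (array([ 541., -391.]), 252, 152, 4.6)
[0.00038846 0.00331755 0.00632602]
```

Left-hand brackets are at wall centres (450,218) and (546,83) mm. Right-hand ones are at (673,-91), (448,-61) and (437,-192). I write a small planner that prints moves in tool axes and start with the left bracket at (450,218).

```bash
cat >> h.py <<'E'
def plan(x,y,psi,z=None):
    o=get_obs();p=np.array(o["tool_pos"])*1000;c=np.degrees(o["ee_rot"][2])
    d=((psi-c+180)%360)-180;t=np.radians(psi);dx,dy=x-p[0],y-p[1]
    q1=np.degrees(np.arctan2(y,x))
    print("t",round(o["time"],1),"at",np.round(p,1),"psi",round(c,1),"| turn",round(-d,1),"then tx",round(dx*np.cos(t)+dy*np.sin(t),1),"ty",round(dx*np.sin(t)-dy*np.cos(t),1),"" if z is None else f"tz {p[2]-z:.1f}","dist",round(np.hypot(dx,dy)),"q6 end",round(((q1+90-psi)+180)%360-180))
E
python3 -c "
from h import *
plan(450,218,152.8,150)"
```

```text
t 0.1 at [225.9 500.9 204.4] psi 155.7 | turn 2.9 then tx -328.6 ty -149.2 tz 54.4 dist 361 q6 end -37
```

```bash
python3 -m creep '[[[0,0,0,2.9],[-47,-21.3,8,0],[-47,-21.3,8,0],[-47,-21.3,8,0],[-47,-21.3,8,0],[-47,-21.3,8,0],[-47,-21.3,8,0],[-47,-21.3,6,0]]]' 0.3 && python3 -m creep '[[[0,0,0,0],[0,0,0,0]]]'; python3 - <<'E'
from h import *
plan(450,218,152.8)
s=snapshot("wrist");cv2.imwrite("pics/w1.png",s["color"][:,:,::-1])
report(s);print('top');report(snapshot("top"))
E
```

```text
time: 1.1
tool_pos: [0.4512, 0.2169, 0.1506]
ee_rot: [-3.141, -0.001, 2.667]
wrist_force: [0.5, -0.1, 0.2]
width: 0.0284
time: 1.35
tool_pos: [0.4503, 0.2186, 0.1511]
ee_rot: [-3.141, -0.001, 2.667]
wrist_force: [0.2, 0.7, -0.7]
width: 0.0283
t 1.4 at [450.3 218.6 151.1] psi 152.8 | turn -0.0 then tx -0.0 ty -0.7  dist 1 q6 end -37
[252. 314.] 72 wall c [554. 127.] 1 0 yaw 26.8 cheek n- n+ 0 0 RIGHT foot c [562. 112.]
[113. 373.] 779 plate/ped (array([559., -78.]), 50, 49, 13.9) z 0.0157
[263. 381.] 512 Traceback (most recent call last):
  File "<stdin>", line 4, in <module>
  File "h.py", line 56, in report
    else:bracket(P,m)
         ~~~~~~~^^^^^
  File "h.py", line 40, in bracket
    W=big(m&(z>.032)&(z<.041));w=prect(P,W)
  File "h.py", line 34, in big
    return L==1+np.argmax(st[1:,4])
                ~~~~~~~~~^^^^^^^^^^
    return _wrapfunc(a, 'argmax', axis=axis, out=out, **kwds)
    return bound(*args, **kwds)
ValueError: attempt to get argmax of an empty sequence
```

View pics/w1.png

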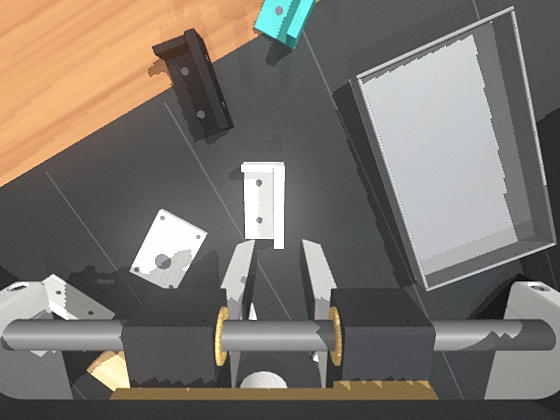

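The wrist view shows the target at (263,205): wall on the right at x≈280, cheek at the top, foot to its left. From the open side the cheek is on the left, so it is left-hand. I fix the size filter and measure it up close.

```bash
cat >> h.py <<'E'
def near(cam,x,y,r=60,lo=.004):
    """measure the white part within r mm of (x,y)"""
    s=snapshot(cam) if isinstance(cam,str) else cam
    P=cloud(s);hsv=cv2.cvtColor(np.ascontiguousarray(s["color"]),cv2.COLOR_RGB2HSV)
    m=(np.hypot(P[...,0]*1000-x,P[...,1]*1000-y)<r)&(P[...,2]>.003)&(P[...,2]<.05)&(hsv[...,1]<90)&(hsv[...,2]>90)
    if m.sum()<50:print("nothing");return
    m=big(m);q=P[m]
    if np.percentile(q[:,2],90)<.02:print(cam,"plate",prect(P,m&(P[...,2]>lo)),"z",np.round(np.median(q[:,2]),4))
    else:print(cam,end=" ");return bracket(P,m)
BR=[(450,218),(546,83),(673,-91),(448,-61),(437,-192)]
E
python3 - <<'E'
from h import *
near("wrist",445,210)
s=snapshot("top")
for b in BR:near(dict(s),*b)
E
```

```text
wrist wall c [450. 219.] 89 10 yaw -27.4 cheek n- n+ 215 0 LEFT foot c [442. 204.]
{'color': array([[[227, 220, 202],
        [224, 217, 198],
        [222, 217, 198],
        ...,
        [228, 223, 206],
        [228, 223, 206],
        [221, 214, 196]],

       [[226, 220, 200],
        [223, 217, 199],
        [221, 214, 197],
        ...,
        [229, 224, 207],
        [230, 225, 206],
        [221, 214, 194]],

       [[227, 222, 203],
        [225, 218, 200],
        [221, 213, 197],
        ...,
        [230, 227, 211],
        [230, 224, 208],
        [227, 220, 204]],

       ...,

       [[221, 151,  91],
        [223, 152,  91],
        [222, 151,  90],
        ...,
        [236, 167, 100],
        [235, 165,  98],
        [235, 166,  99]],

       [[229, 157,  94],
        [228, 156,  94],
        [229, 156,  93],
        ...,
        [238, 169, 101],
        [236, 168, 100],
        [236, 168,  99]],

       [[231, 161,  92],
        [232, 164,  97],
        [233, 163,  99],
        ...,
        [236, 167,  98],
        [236, 168,  98],
        [236, 168,  99]]], shap
[... 9045 characters left out ...]
81329, ..., 1.1339977, 1.1369146,
        1.1375003],
       [1.1499602, 1.1496642, 1.152102 , ..., 1.1383718, 1.1362633,
        1.1362084]], shape=(420, 560), dtype=float32), 'fx': 465.7524336897027, 'fy': 465.7524336897027, 'cx': 272.57315680088766, 'cy': 204.2915580610836, 'distortion': array([-0.0578677,  0.       ,  0.       ,  0.       ,  0.       ]), 'extrinsics': array([[-0.02637805, -0.99959567, -0.01061557,  0.02283303],
       [-0.98939375,  0.02762331, -0.14260771,  0.53702753],
       [ 0.14284328,  0.00674127, -0.98972236,  1.14430946],
       [ 0.        ,  0.        ,  0.        ,  1.        ]])} wall c [ 437. -192.] 89 10 yaw 17.8 cheek n- n+ 0 25 RIGHT foot c [ 442. -208.]
```

```bash
sed -i 's/print(cam,"plate"/print(cam if isinstance(cam,str) else "","plate"/; s/else:print(cam,end=" ");/else:print(cam if isinstance(cam,str) else "",end=" ");/' h.py
python3 -m creep '[[[0,0,45,0],[0,0,45,0],[0,0,40,0],[0,0,10,0],[0,0,0,0]]]' && python3 -m creep '[[[0,0,0,0],[0,0,0,0],[0,0,0,0],[0,0,0,0]]]' 0 && python3 -m creep '[[[0,0,-20,0],[0,0,-40,0],[0,0,-45,0],[0,0,0,0]]]'
python3 -c "
from h import *
plan(458,410,85.7,20)"
```

```text
time: 2.12
tool_pos: [0.4506, 0.2191, 0.0119]
ee_rot: [3.141, -0.0, 2.668]
wrist_force: [0.2, 1.2, -0.3]
width: 0.0282
time: 2.62
tool_pos: [0.452, 0.2189, 0.0133]
ee_rot: [3.139, 0.002, 2.667]
wrist_force: [-0.3, 0.7, 5.7]
width: 0.0099
time: 3.12
tool_pos: [0.4534, 0.2193, 0.1206]
ee_rot: [3.135, 0.006, 2.667]
wrist_force: [0.5, 0.0, -2.2]
width: 0.0099
t 3.1 at [453.4 219.3 120.6] psi 152.8 | turn 67.1 then tx 190.5 ty -9.7 tz 100.6 dist 191 q6 end 46
```

```bash

python3 -m creep '[[[0,0,0,10],[0,0,0,10],[0,0,0,10],[0,0,0,10],[0,0,0,10],[0,0,0,10],[0,0,0,7.1],[0,0,0,0]]]' && python3 -m creep '[[[47,-2.5,0,0],[47,-2.5,0,0],[47,-2.5,0,0],[49.5,-2.2,0,0],[0,0,0,0],[0,0,0,0]]]'
python3 -c "
from h import *
plan(458,410,85.7,30)
s=snapshot('wrist');cv2.imwrite('pics/w2.png',s['color'][:,:,::-1])"
```

```text
time: 4.12
tool_pos: [0.4496, 0.218, 0.1144]
ee_rot: [-3.138, 0.001, 1.498]
wrist_force: [-0.1, -0.2, -1.6]
width: 0.0096
time: 4.88
tool_pos: [0.4548, 0.4083, 0.1152]
ee_rot: [-3.14, 0.002, 1.498]
wrist_force: [0.1, -1.2, -1.5]
width: 0.0098
t 4.9 at [454.8 408.3 115.2] psi 85.8 | turn 0.1 then tx 1.9 ty 3.1 tz 85.2 dist 4 q6 end 46
```

View pics/w2.png

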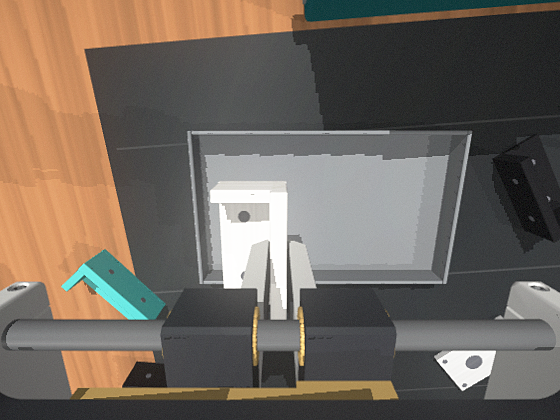

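The wrist view shows the bracket held level above the left half of the left tray, at (250,235), with its wall parallel to the tray's short side.

```bash

python3 -m creep '[[[2,3,30,0],[0,0,30,0],[0,0,20,0],[0,0,10,0],[0,0,4,0],[0,0,0,0]]]' && python3 -m creep '[[[0,0,2,0],[0,0,2,0],[0,0,0,0]]]'
```

```text
time: 5.68
tool_pos: [0.4589, 0.4112, 0.0233]
ee_rot: [3.141, -0.001, 1.496]
wrist_force: [-0.4, -0.5, -1.3]
width: 0.0098
time: 6.05
tool_pos: [0.4584, 0.411, 0.0185]
ee_rot: [3.142, -0.0, 1.496]
wrist_force: [0.2, -0.8, -1.7]
width: 0.0098
```

```bash

python3 -m creep '[[[0,0,1,0],[0,0,1,0],[0,0,0,0]]]' && python3 -m creep '[[[0,0,0,0],[0,0,0,0],[0,0,0,0]]]' 0.25 && python3 -m creep '[[[0,0,-40,0],[0,0,-50,0],[0,0,0,0]]]'
python3 -c "
from h import *
s=snapshot('top')
near(dict(s),450,410)
near(dict(s),546,83)
plan(546,83,75,130)"
```

```text
time: 6.42
tool_pos: [0.4586, 0.4111, 0.0173]
ee_rot: [3.141, -0.0, 1.496]
wrist_force: [-0.9, -1.1, 3.6]
width: 0.0102
time: 6.8
tool_pos: [0.4584, 0.4108, 0.0162]
ee_rot: [-3.141, 0.0, 1.496]
wrist_force: [0.2, -1.2, 0.4]
width: 0.0236
time: 7.18
tool_pos: [0.4612, 0.413, 0.1125]
ee_rot: [3.133, -0.007, 1.496]
wrist_force: [-0.5, 0.1, 0.2]
width: 0.0236
 wall c [456. 401.] 72 10 yaw -94.0 cheek n- n+ 8 0 LEFT foot c [439. 402.]
 wall c [546.  83.] 89 10 yaw 74.4 cheek n- n+ 26 0 LEFT foot c [562.  78.]
t 7.2 at [459.8 411.9 109.3] psi 85.7 | turn 10.7 then tx -295.4 ty 168.4 tz -20.7 dist 340 q6 end 24
```

```bash

python3 -m creep '[[[0,0,-10,10],[-42.2,24,-4,0],[-42.2,24,0,0],[-42.2,24,0,0],[-42.2,24,0,0],[-42.2,24,0,0],[-42.2,24,0,0],[-42.2,24,0,0]]]' 0.3 && python3 -m creep '[[[0,0,0,0],[0,0,0,0],[0,0,0,0]]]'
python3 -c "
from h import *
c,x,y=near('wrist',552,82)
plan(c[0],c[1],75,13)
s=snapshot('top');near(dict(s),450,405);near(dict(s),673,-91);near(dict(s),448,-61);near(dict(s),437,-192)
"
```

```text
time: 8.22
tool_pos: [0.5474, 0.0816, 0.1181]
ee_rot: [-3.138, 0.001, 1.322]
wrist_force: [-0.1, 0.2, -0.2]
width: 0.0285
time: 8.6
tool_pos: [0.5477, 0.0844, 0.1197]
ee_rot: [-3.14, -0.0, 1.323]
wrist_force: [0.4, -0.1, 1.0]
width: 0.0284
wrist wall c [547.  83.] 90 10 yaw 74.3 cheek n- n+ 120 0 LEFT foot c [563.  78.]
t 8.7 at [547.8  84.4 120. ] psi 75.8 | turn 0.8 then tx -1.6 ty -0.4 tz 107.0 dist 2 q6 end 24
 wall c [444. 410.] 91 38 yaw -90.9 cheek n- n+ 12 0 LEFT foot c [427. 410.]
 wall c [672. -90.] 91 10 yaw 140.6 cheek n- n+ 0 32 RIGHT foot c [683. -77.]
 wall c [447. -61.] 89 10 yaw 23.4 cheek n- n+ 0 26 RIGHT foot c [454. -77.]
 wall c [ 437. -193.] 90 11 yaw 18.2 cheek n- n+ 0 29 RIGHT foot c [ 442. -209.]
```

```bash

python3 -m creep '[[[-1.5,-0.5,30,1.3],[0,0,40,0],[0,0,30,0],[0,0,8,0],[0,0,0,0]]]' && python3 -m creep '[[[0,0,0,0],[0,0,0,0],[0,0,0,0],[0,0,0,0]]]' 0 && python3 -m creep '[[[0,0,-20,0],[0,0,-40,0],[0,0,-45,-5],[0,0,0,-6.3],[0,0,0,0]]]'
python3 -c "
from h import *
plan(540,404,85.7,25)"
```

```text
time: 9.32
tool_pos: [0.5475, 0.0824, 0.0127]
ee_rot: [-3.141, -0.0, 1.3]
wrist_force: [-0.1, 0.9, -0.1]
width: 0.0279
time: 9.82
tool_pos: [0.5483, 0.082, 0.014]
ee_rot: [3.14, -0.001, 1.299]
wrist_force: [-1.8, 0.4, 6.1]
width: 0.0098
time: 10.45
tool_pos: [0.5473, 0.0817, 0.1173]
ee_rot: [-3.141, 0.0, 1.495]
wrist_force: [0.2, 0.9, -1.2]
width: 0.0095
t 10.4 at [547.3  81.7 117.3] psi 85.6 | turn -0.1 then tx 320.8 ty -31.5 tz 92.3 dist 322 q6 end 41
```

```bash

python3 -m creep '[[[45.8,-4.5,0,0],[45.8,-4.5,0,0],[45.8,-4.5,0,0],[45.8,-4.5,0,0],[45.8,-4.5,0,0],[45.8,-4.5,0,0],[46,-4.5,0,0],[0,0,0,0]]]' && python3 -m creep '[[[0,0,30,0],[0,0,30,0],[0,0,15,0],[0,0,0,0],[0,0,0,0]]]'
python3 -c "
from h import *
plan(540,404,85.7,17)"
```

```text
time: 11.45
tool_pos: [0.5382, 0.4067, 0.1146]
ee_rot: [-3.138, 0.002, 1.499]
wrist_force: [0.8, 0.4, -0.9]
width: 0.0098
time: 12.08
tool_pos: [0.5409, 0.4042, 0.0439]
ee_rot: [3.14, -0.001, 1.495]
wrist_force: [-0.7, -0.1, -0.4]
width: 0.0098
t 12.1 at [540.9 404.2  43.9] psi 85.7 | turn -0.0 then tx -0.3 ty -0.9 tz 26.9 dist 1 q6 end 41
```

```bash

python3 -m creep '[[[0,0,12,0],[0,0,10,0],[0,0,2,0],[0,0,2,0],[0,0,1,0],[0,0,0.5,0],[0,0,0,0]]]' && python3 -m creep '[[[0,0,0,0],[0,0,0,0],[0,0,0,0]]]' 0.25 && python3 -m creep '[[[0,0,-40,0],[0,0,-50,0],[0,0,-10,10.4],[0,0,0,10.4],[0,0,0,10.4],[0,0,0,10.4],[0,0,0,10.4],[0,0,0,10.2]]]'
python3 -c "
from h import *
plan(448,-61,23.5,125)"
```

```text
time: 12.95
tool_pos: [0.54, 0.4041, 0.018]
ee_rot: [3.141, -0.0, 1.496]
wrist_force: [-3.7, -3.5, 8.7]
width: 0.0096
time: 13.32
tool_pos: [0.54, 0.4041, 0.0146]
ee_rot: [-3.141, 0.0, 1.496]
wrist_force: [0.1, 0.1, 0.5]
width: 0.0236
time: 14.32
tool_pos: [0.54, 0.4041, 0.1145]
ee_rot: [-3.142, 0.0, 0.405]
wrist_force: [-0.3, 0.5, -0.3]
width: 0.0239
t 14.3 at [540.  404.1 114.5] psi 23.2 | turn -0.3 then tx -269.9 ty 389.8 tz -10.5 dist 474 q6 end 59
```

```bash

python3 -m creep '[[[-30,43.3,-2,0],[-30,43.3,-2,0],[-30,43.3,-2,0],[-30,43.3,-2,0],[-30,43.3,-2,0],[-30,43.3,0,0],[-30,43.3,0,0],[-30,43.3,0,0]]]' 0.3 && python3 -m creep '[[[-30,43.3,0,0],[0,0,0,0],[0,0,0,0]]]'
python3 -c "
from h import *
c,x,y=near('wrist',450,-68)
plan(c[0],c[1],23.5,13)
s=snapshot('top');near(dict(s),450,405);near(dict(s),550,405);near(dict(s),673,-91);near(dict(s),437,-192)
cv2.imwrite('pics/t2.png',s['color'][:,:,::-1])"
```

```text
time: 15.32
tool_pos: [0.4577, -0.0108, 0.125]
ee_rot: [3.141, -0.001, 0.411]
wrist_force: [1.0, -0.1, -0.5]
width: 0.0282
time: 15.7
tool_pos: [0.4481, -0.0607, 0.1249]
ee_rot: [-3.141, -0.0, 0.41]
wrist_force: [-0.7, -0.1, 0.1]
width: 0.0283
wrist wall c [448. -61.] 90 10 yaw 23.7 cheek n- n+ 0 239 RIGHT foot c [455. -77.]
t 15.8 at [448.2 -60.2 124.9] psi 23.6 | turn 0.1 then tx -0.5 ty 0.7 tz 111.9 dist 1 q6 end 59
 wall c [444. 411.] 91 38 yaw -90.4 cheek n- n+ 11 0 LEFT foot c [427. 411.]
 wall c [553. 391.] 70 42 yaw 86.4 cheek n- n+ 6 0 LEFT foot c [570. 390.]
 wall c [672. -91.] 90 10 yaw 140.4 cheek n- n+ 0 31 RIGHT foot c [683. -78.]
 wall c [ 421. -197.] 56 11 yaw 17.5 cheek n- n+ 0 2 RIGHT foot c [ 426. -213.]
```

View pics/t2.png

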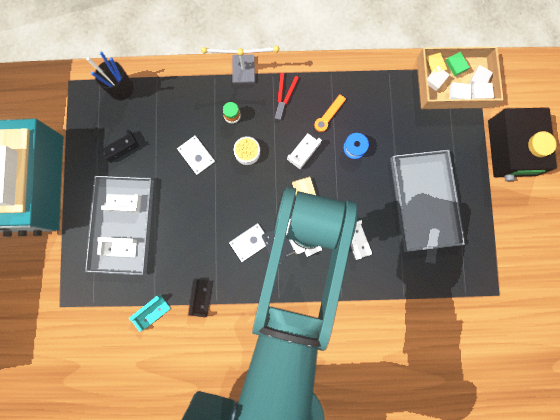

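The top view shows two brackets standing side by side in the left tray at (122,203) and (118,247). Now I grasp the right-hand bracket at (448,-61).

```bash

python3 -m creep '[[[-0.5,0.5,40,0],[0,0,40,0],[0,0,25,0],[0,0,7,0],[0,0,0,0]]]' && python3 -m creep '[[[0,0,0,0],[0,0,0,0],[0,0,0,0],[0,0,0,0]]]' 0 && python3 -m creep '[[[0,0,-20,0],[0,0,-40,0],[0,0,-45,0],[0,0,0,-10.1],[0,0,0,-10.1],[0,0,0,-10.1],[0,0,0,-10.1],[0,0,0,-10.1]]]' && python3 -m creep '[[[0,0,0,-10.1],[0,0,0,-10.4],[0,0,0,0]]]'
python3 -c "
from h import *
plan(464,-397,94.6,40)"
```

```text
time: 16.42
tool_pos: [0.4481, -0.0608, 0.0132]
ee_rot: [-3.141, -0.0, 0.412]
wrist_force: [-0.4, -0.7, 0.4]
width: 0.0282
time: 16.92
tool_pos: [0.4487, -0.0617, 0.0141]
ee_rot: [3.141, -0.002, 0.41]
wrist_force: [0.5, 1.0, 4.5]
width: 0.0095
time: 17.92
tool_pos: [0.447, -0.0617, 0.117]
ee_rot: [-3.14, 0.0, 1.297]
wrist_force: [0.6, -0.4, -0.9]
width: 0.01
time: 18.3
tool_pos: [0.4471, -0.0616, 0.1171]
ee_rot: [-3.14, -0.0, 1.647]
wrist_force: [0.9, -0.6, -1.0]
width: 0.0098
t 18.3 at [447.1 -61.6 117.1] psi 94.4 | turn -0.2 then tx -335.7 ty -10.1 tz 77.1 dist 336 q6 end -45
```

```bash

python3 -m creep '[[[-48,-1.4,0,0],[-48,-1.4,0,0],[-48,-1.4,0,0],[-48,-1.4,0,0],[-48,-1.4,0,0],[-48,-1.4,0,0],[-47.7,-1.4,0,-0.2],[0,0,0,0]]]' && python3 -m creep '[[[0,0,30,0],[0,0,30,0],[0,0,10,0],[0,0,0,0],[0,0,0,0]]]'
python3 -c "
from h import *
plan(464,-397,94.6,18)
s=snapshot('wrist');cv2.imwrite('pics/w3.png',s['color'][:,:,::-1])"
```

```text
time: 19.3
tool_pos: [0.4634, -0.3999, 0.1164]
ee_rot: [-3.14, -0.001, 1.646]
wrist_force: [-1.0, 0.4, -2.4]
width: 0.01
time: 19.92
tool_pos: [0.4653, -0.3975, 0.0497]
ee_rot: [3.14, 0.002, 1.653]
wrist_force: [0.4, 0.3, -1.4]
width: 0.0098
t 19.9 at [ 465.3 -397.5   49.7] psi 94.7 | turn 0.1 then tx 0.6 ty -1.2 tz 31.7 dist 1 q6 end -45
```

View pics/w3.png

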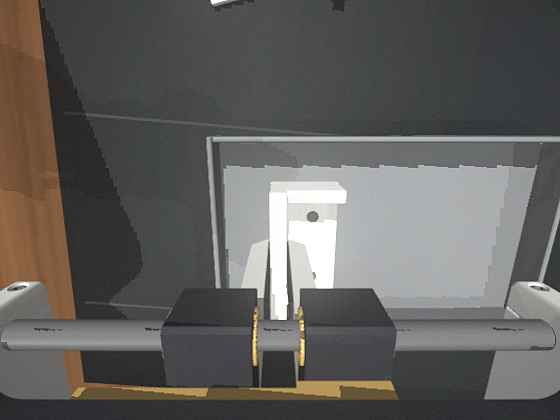

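The wrist view shows the bracket at (305,235), aligned inside the right tray. I lower it.

```bash

python3 -m creep '[[[0,-1,16,0],[0,0,10,0],[0,0,2,0],[0,0,2,0],[0,0,1.5,0],[0,0,1,0],[0,0,0,0]]]' && python3 -m creep '[[[0,0,0,0],[0,0,0,0],[0,0,0,0]]]' 0.25 && python3 -m creep '[[[0,0,-40,0],[0,0,-50,0],[0,0,-15,10.4],[0,0,0,10.4],[0,0,0,10.4],[0,0,0,10.4],[0,0,0,10.4],[0,0,0,10.4]]]' && python3 -m creep '[[[0,0,0,10],[0,0,0,4.2],[0,0,0,0]]]'
python3 -c "
from h import *
near('top',437,-192)
plan(437,-192,18,125)"
```

```text
time: 20.85
tool_pos: [0.4634, -0.3971, 0.0182]
ee_rot: [3.141, 0.0, 1.653]
wrist_force: [-5.4, 3.5, 10.0]
width: 0.0098
time: 21.22
tool_pos: [0.4635, -0.3972, 0.0152]
ee_rot: [3.142, -0.0, 1.653]
wrist_force: [-0.8, -0.8, 0.8]
width: 0.0235
time: 22.22
tool_pos: [0.4634, -0.3971, 0.12]
ee_rot: [-3.141, -0.0, 0.558]
wrist_force: [0.1, -0.3, 0.3]
width: 0.0236
time: 22.6
tool_pos: [0.4634, -0.3971, 0.1201]
ee_rot: [-3.141, 0.0, 0.317]
wrist_force: [0.2, 0.8, 0.6]
width: 0.0237
top wall c [ 437. -192.] 89 11 yaw 18.2 cheek n- n+ 0 30 RIGHT foot c [ 442. -208.]
t 22.6 at [ 463.4 -397.1  120.2] psi 18.2 | turn 0.2 then tx 38.3 ty -203.2 tz -4.8 dist 207 q6 end 48
```

```bash

python3 -m creep '[[[9.6,-50.8,0,0],[9.6,-50.8,0,0],[9.6,-50.8,0,0],[9.6,-50.8,0,0],[0,0,0,0],[0,0,0,0],[0,0,0,0]]]' 0.3
python3 -c "
from h import *
c,x,y=near('wrist',440,-200)
plan(c[0],c[1],18,13);plan(529,-392,94.6)
"
```

```text
time: 23.52
tool_pos: [0.437, -0.1932, 0.1205]
ee_rot: [3.141, -0.0, 0.315]
wrist_force: [-0.5, -0.1, 0.1]
width: 0.0282
wrist wall c [ 439. -192.] 90 9 yaw 17.7 cheek n- n+ 0 274 RIGHT foot c [ 444. -208.]
t 23.6 at [ 436.9 -193.2  120.4] psi 18.0 | turn 0.0 then tx 2.4 ty -0.5 tz 107.4 dist 2 q6 end 48
t 23.6 at [ 436.9 -193.2  120.4] psi 18.0 | turn -76.6 then tx -205.5 ty 75.9  dist 219 q6 end -41
```

```bash

python3 -m creep '[[[2,-0.5,40,0],[0,0,40,0],[0,0,20,0],[0,0,7,0],[0,0,0,0]]]' && python3 -m creep '[[[0,0,0,0],[0,0,0,0],[0,0,0,0],[0,0,0,0]]]' 0 && python3 -m creep '[[[0,0,-20,0],[0,0,-40,0],[0,0,-45,0],[0,0,0,-10.4],[0,0,0,-10.4],[0,0,0,-10.4],[0,0,0,-10.4],[0,0,0,-10.4]]]' && python3 -m creep '[[[0,0,0,-10.4],[0,0,0,-10.2],[0,0,0,-4],[0,0,0,0]]]'
python3 -c "
from h import *
plan(529,-392,94.6,40)"
```

```text
time: 24.2
tool_pos: [0.4386, -0.1915, 0.0135]
ee_rot: [-3.141, 0.0, 0.315]
wrist_force: [-0.4, 0.3, 0.5]
width: 0.0278
time: 24.7
tool_pos: [0.4392, -0.1914, 0.0146]
ee_rot: [3.14, -0.001, 0.316]
wrist_force: [0.7, -1.7, 4.9]
width: 0.0096
time: 25.7
tool_pos: [0.4379, -0.1905, 0.1176]
ee_rot: [-3.14, -0.001, 1.23]
wrist_force: [-0.1, -0.5, -1.3]
width: 0.0098
time: 26.2
tool_pos: [0.438, -0.1906, 0.1178]
ee_rot: [-3.14, -0.001, 1.652]
wrist_force: [0.4, -0.1, -1.5]
width: 0.0102
t 26.2 at [ 438.  -190.6  117.8] psi 94.7 | turn 0.1 then tx -208.0 ty 74.6 tz 77.8 dist 221 q6 end -41
```

```bash

python3 -m creep '[[[-41.6,15,0,0],[-41.6,15,0,0],[-41.6,15,0,0],[-41.6,15,0,0],[-41.6,15,0,0],[0,0,0,0],[0,0,0,0]]]' && python3 -m creep '[[[0,0,30,0],[0,0,30,0],[0,0,15,0],[0,0,0,0],[0,0,0,0]]]'
python3 -c "
from h import *
plan(529,-392,94.6,17)
"
```

```text
time: 27.08
tool_pos: [0.5299, -0.3914, 0.1176]
ee_rot: [-3.14, -0.002, 1.652]
wrist_force: [0.8, -0.9, -1.0]
width: 0.01
time: 27.7
tool_pos: [0.5311, -0.3924, 0.0452]
ee_rot: [3.14, 0.002, 1.653]
wrist_force: [0.3, -0.2, -0.8]
width: 0.0094
t 27.7 at [ 531.1 -392.4   45.2] psi 94.7 | turn 0.1 then tx 0.6 ty -2.1 tz 28.2 dist 2 q6 end -41
```

```bash

python3 -m creep '[[[0,-1.5,12,0],[0,0,10,0],[0,0,2,0],[0,0,2,0],[0,0,1.5,0],[0,0,1,0],[0,0,0,0]]]' && python3 -m creep '[[[0,0,0,0],[0,0,0,0],[0,0,0,0]]]' 0.25 && python3 -m creep '[[[0,0,-40,0],[0,0,-50,0],[0,0,-15,-10],[0,0,0,-10],[0,0,0,-10],[0,0,0,-10],[0,0,0,-5.8],[0,0,0,0]]]'
python3 -c "
from h import *
near('top',672,-91)
plan(672,-91,140.4,125)"
```

```text
time: 28.58
tool_pos: [0.5283, -0.3919, 0.0185]
ee_rot: [-3.141, -0.0, 1.653]
wrist_force: [-5.9, 5.0, 11.9]
width: 0.0096
time: 28.95
tool_pos: [0.5288, -0.3922, 0.0144]
ee_rot: [-3.141, -0.0, 1.653]
wrist_force: [-0.1, -0.9, 0.2]
width: 0.023
time: 29.95
tool_pos: [0.5288, -0.3922, 0.1195]
ee_rot: [3.141, -0.001, 2.451]
wrist_force: [-0.7, -0.2, 0.3]
width: 0.0235
top wall c [672. -90.] 90 10 yaw 140.4 cheek n- n+ 0 30 RIGHT foot c [683. -77.]
t 30.0 at [ 528.8 -392.2  119.5] psi 140.4 | turn 0.0 then tx 81.6 ty 323.3 tz -5.5 dist 333 q6 end -58
```

```bash

python3 -m creep '[[[11.7,46.2,0,0],[11.7,46.2,0,0],[11.7,46.2,0,0],[11.7,46.2,0,0],[11.7,46.2,0,0],[11.7,46.2,0,0],[11.4,46.2,-5,0],[0,0,0,0]]]' 0.3 && python3 -m creep '[[[0,0,0,0],[0,0,0,0]]]'
python3 -c "
from h import *
c,x,y=near('wrist',678,-84)
plan(c[0],c[1],140.4,13);plan(594,-387,94.6)
s=snapshot('wrist');cv2.imwrite('pics/w4.png',s['color'][:,:,::-1])
"
```

```text
time: 31.0
tool_pos: [0.6727, -0.0872, 0.1251]
ee_rot: [3.14, 0.0, 2.456]
wrist_force: [0.4, 0.5, 0.1]
width: 0.0283
time: 31.25
tool_pos: [0.6709, -0.0921, 0.1248]
ee_rot: [-3.141, -0.0, 2.45]
wrist_force: [-0.0, -0.1, 0.3]
width: 0.0285
wrist wall c [674. -90.] 90 9 yaw 140.3 cheek n- n+ 0 245 RIGHT foot c [685. -77.]
t 31.3 at [671.  -92.2 124.8] psi 140.4 | turn -0.0 then tx -1.0 ty 3.6 tz 111.8 dist 4 q6 end -58
t 31.3 at [671.  -92.2 124.8] psi 140.4 | turn 45.8 then tx -287.7 ty -100.4  dist 305 q6 end -38
```

View pics/w4.png

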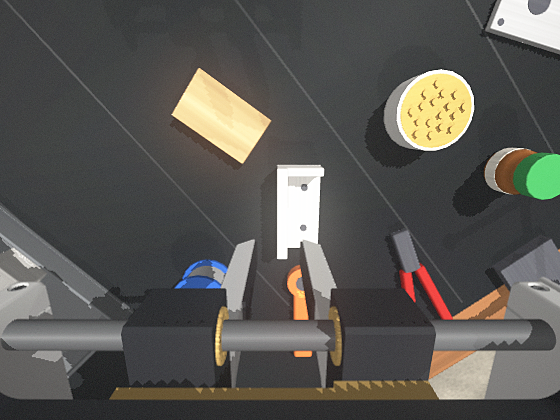

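The wrist view shows the bracket at (300,210) with cheek at the top and wall on the left. From the open side the cheek is on the right, so it is right-hand. The spool and tools are clear of the fingers.

```bash

python3 -m creep '[[[-1,3,40,0],[0,0,40,0],[0,0,25,0],[0,0,7,0],[0,0,0,0]]]' && python3 -m creep '[[[0,0,0,0],[0,0,0,0],[0,0,0,0],[0,0,0,0]]]' 0 && python3 -m creep '[[[0,0,-20,0],[0,0,-40,0],[0,0,-45,0],[0,0,0,10],[0,0,0,10],[0,0,0,10],[0,0,0,10],[0,0,0,5.8]]]' && python3 -m creep '[[[0,0,0,0],[0,0,0,0]]]'
python3 -c "
from h import *
plan(594,-387,94.6,40)"
```

```text
time: 31.98
tool_pos: [0.6742, -0.0896, 0.0133]
ee_rot: [3.142, 0.0, 2.452]
wrist_force: [-0.1, -1.1, -0.3]
width: 0.0282
time: 32.48
tool_pos: [0.6751, -0.0894, 0.0147]
ee_rot: [3.141, 0.003, 2.453]
wrist_force: [-0.7, -0.8, 4.9]
width: 0.0097
time: 33.48
tool_pos: [0.6739, -0.0887, 0.1183]
ee_rot: [-3.141, -0.001, 1.65]
wrist_force: [0.3, 0.4, -1.2]
width: 0.0097
time: 33.72
tool_pos: [0.6741, -0.0889, 0.1181]
ee_rot: [-3.141, -0.0, 1.655]
wrist_force: [0.5, -0.4, -1.0]
width: 0.0099
t 33.7 at [674.1 -88.9 118.1] psi 94.8 | turn 0.2 then tx -290.7 ty -103.7 tz 78.1 dist 309 q6 end -38
```

```bash

python3 -m creep '[[[-41.5,-14.8,0,0],[-41.5,-14.8,0,0],[-41.5,-14.8,0,0],[-41.5,-14.8,0,0],[-41.5,-14.8,0,0],[-41.5,-14.8,0,0],[-41.7,-14.9,0,0],[0,0,0,0]]]' && python3 -m creep '[[[0,0,30,0],[0,0,30,0],[0,0,15,0],[0,0,0,0],[0,0,0,0]]]'
python3 -c "
from h import *
plan(594,-387,94.6,17)
"
```

```text
time: 34.72
tool_pos: [0.593, -0.3908, 0.1175]
ee_rot: [-3.141, 0.0, 1.649]
wrist_force: [0.2, 0.9, -1.4]
width: 0.0099
time: 35.35
tool_pos: [0.5957, -0.3875, 0.0447]
ee_rot: [3.139, 0.002, 1.654]
wrist_force: [-0.3, 0.8, -0.1]
width: 0.0094
t 35.4 at [ 595.7 -387.5   44.7] psi 94.8 | turn 0.2 then tx 0.6 ty -1.7 tz 27.7 dist 2 q6 end -38
```

```bash

python3 -m creep '[[[0,-1.5,12,0],[0,0,10,0],[0,0,2,0],[0,0,2,0],[0,0,1.5,0],[0,0,1,0],[0,0,0,0]]]' && python3 -m creep '[[[0,0,0,0],[0,0,0,0],[0,0,0,0]]]' 0.25 && python3 -m creep '[[[0,0,-40,0],[0,0,-50,0],[0,0,-30,-10],[0,0,0,-10],[0,0,0,-7.7],[0,0,0,0]]]'
python3 -c "
from h import *
near('top',445,72,lo=.004)
plan(445,72,122.4,135)"
```

```text
time: 36.22
tool_pos: [0.5928, -0.3871, 0.0186]
ee_rot: [-3.141, 0.0, 1.653]
wrist_force: [-6.6, 4.1, 12.9]
width: 0.0095
time: 36.6
tool_pos: [0.5931, -0.3873, 0.0137]
ee_rot: [-3.141, -0.001, 1.653]
wrist_force: [0.9, 0.4, -0.3]
width: 0.0234
time: 37.35
tool_pos: [0.5931, -0.3874, 0.1339]
ee_rot: [-3.141, -0.001, 2.135]
wrist_force: [0.6, -0.2, -0.6]
width: 0.0234
top plate (array([445.,  73.]), 93, 63, -57.8) z 0.0072
t 37.4 at [ 593.1 -387.3  133.8] psi 122.3 | turn -0.1 then tx 467.2 ty 121.1 tz -1.2 dist 483 q6 end -23
```

```bash

python3 -m creep '[[[52,13.5,0,0],[52,13.5,0,0],[52,13.5,0,0],[52,13.5,0,0],[52,13.5,0,0],[52,13.5,0,0],[52,13.5,0,0],[52,13.5,0,0]]]' 0.85 && python3 -m creep '[[[51,13,0,0],[0,0,0,0],[0,0,0,0],[0,0,0,0]]]'
python3 -c "
from h import *
near('wrist',445,72)
plan(445,72,122.4,13)
s=snapshot('wrist');cv2.imwrite('pics/w5.png',s['color'][:,:,::-1])
s=snapshot('top');near(dict(s),460,-400);near(dict(s),533,-395);near(dict(s),600,-390);near(dict(s),450,405);near(dict(s),550,405)
cv2.imwrite('pics/t3.png',s['color'][:,:,::-1])"
```

```text
time: 38.4
tool_pos: [0.4606, 0.0232, 0.1345]
ee_rot: [3.141, 0.0, 2.134]
wrist_force: [0.5, 0.5, 0.0]
width: 0.0799
time: 38.9
tool_pos: [0.4454, 0.0706, 0.1344]
ee_rot: [-3.141, 0.0, 2.134]
wrist_force: [0.5, -0.7, -0.5]
width: 0.0803
wrist plate (array([445.,  72.]), 90, 60, -57.6) z 0.0076
t 39.0 at [445.4  70.5 134.4] psi 122.3 | turn -0.1 then tx 1.5 ty 0.4 tz 121.4 dist 2 q6 end -23
 wall c [ 461. -396.] 88 12 yaw -86.9 cheek n- n+ 0 0 RIGHT foot c [ 444. -397.]
 wall c [ 544. -390.] 91 44 yaw -85.7 cheek n- n+ 13 4 LEFT foot c [ 527. -391.]
 wall c [ 607. -385.] 93 42 yaw 93.9 cheek n- n+ 0 8 RIGHT foot c [ 624. -384.]
 wall c [443. 411.] 92 38 yaw 88.6 cheek n- n+ 2 1 LEFT foot c [460. 411.]
 wall c [541. 399.] 97 39 yaw -73.5 cheek n- n+ 0 8 RIGHT foot c [525. 394.]
```

View pics/w5.png

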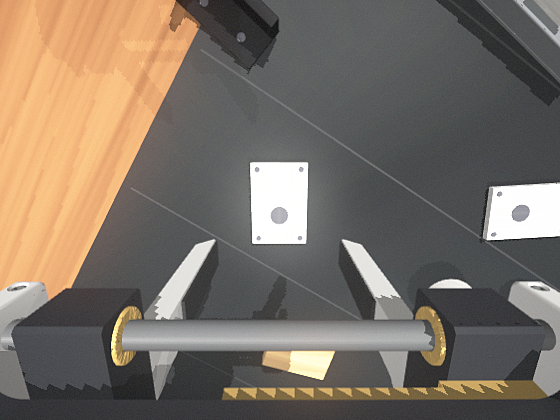

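View pics/t3.png

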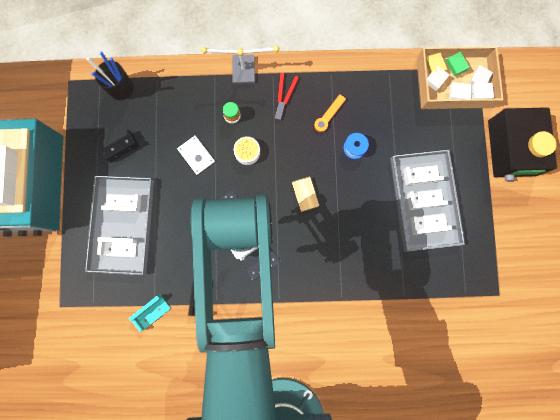

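The top view shows two brackets in the left tray and three in the right tray at (423,174), (429,199) and (434,224), all standing with none piled. The numeric tray readings are polluted by tray pixels. The wrist view shows the plate centred between the fingers at (279,203). I grasp the plate low.

```bash

python3 -m creep '[[[1,0.4,45,0],[0,0,45,0],[0,0,30,0],[0,0,8,0],[0,0,3,0],[0,0,1,0],[0,0,0,0]]]' && python3 -c "
from h import *
print(get_obs()['tool_pos'][2])"; python3 -m creep '[[[0,0,0,0],[0,0,0,0],[0,0,0,0],[0,0,0,0]]]' 0.1
```

```text
time: 39.92
tool_pos: [0.4459, 0.0728, 0.0037]
ee_rot: [3.139, 0.001, 2.137]
wrist_force: [0.1, -0.3, 0.3]
width: 0.0798
0.003737295448661561
time: 40.42
tool_pos: [0.445, 0.0728, 0.0028]
ee_rot: [3.141, 0.0, 2.137]
wrist_force: [0.1, -0.5, 1.5]
width: 0.0599
```

```bash

python3 -m creep '[[[0,0,-10,0],[0,0,-30,0],[0,0,-40,0],[0,0,-40,10],[0,0,0,10],[0,0,0,10],[0,0,0,10],[0,0,0,10]]]' 0 && python3 -m creep '[[[0,0,0,10],[0,0,0,10],[0,0,0,10],[0,0,0,10],[0,0,0,10],[0,0,0,7],[0,0,0,0]]]'
python3 - <<'E'
from h import *
plan(566,-77,15.4,40)
s=snapshot('top');P=cloud(s);hsv=cv2.cvtColor(s["color"],cv2.COLOR_RGB2HSV)
m=(np.hypot(P[...,0]*1000-566,P[...,1]*1000+77)<70)&(P[...,2]>.010)&(P[...,2]<.022)&(hsv[...,1]>40)
print("ped",rect(P[big(m)]))
E
```

```text
time: 41.42
tool_pos: [0.4444, 0.0728, 0.1225]
ee_rot: [-3.141, 0.0, 1.258]
wrist_force: [0.9, 0.7, -1.8]
width: 0.0599
time: 42.3
tool_pos: [0.4445, 0.0727, 0.1225]
ee_rot: [-3.141, 0.0, 0.271]
wrist_force: [0.7, 0.2, -1.5]
width: 0.059
t 42.3 at [444.5  72.7 122.5] psi 15.5 | turn 0.1 then tx 77.3 ty 176.6 tz 82.5 dist 193 q6 end 67
ped (array([562., -63.]), 82, 27, 21.0)
```

```bash

python3 -m creep '[[[0,44,0,0],[0,44,0,0],[0,44,0,0],[0,44.6,0,0],[0,0,0,0],[0,0,0,0],[0,0,0,0]]]' 0
python3 - <<'E'
from h import *
s=snapshot('wrist');P=cloud(s);hsv=cv2.cvtColor(s["color"],cv2.COLOR_RGB2HSV)
m=(np.hypot(P[...,0]*1000-566,P[...,1]*1000+77)<70)&(P[...,2]>.0125)&(P[...,2]<.020)&(hsv[...,1]>40)
b=big(m);q=P[b][:,:2]*1000;print("ped",rect(P[b]),b.sum(),np.median(P[b][:,2]))
h=(P[...,2]>.085)&(P[...,2]<.135)&(hsv[...,1]<40)&(hsv[...,2]>150)
cv2.imwrite('pics/w6.png',s['color'][:,:,::-1])
plan(566,-77,15.4,40)
E
```

```text
time: 43.22
tool_pos: [0.4915, -0.0964, 0.1224]
ee_rot: [-3.141, 0.0, 0.271]
wrist_force: [-0.5, -0.1, -2.0]
width: 0.0592
ped (array([567., -77.]), 79, 50, 15.2) 4256 0.015510859761695861
t 43.3 at [491.5 -96.4 122.5] psi 15.5 | turn 0.1 then tx 76.9 ty 1.1 tz 82.5 dist 77 q6 end 67
```

View pics/w6.png

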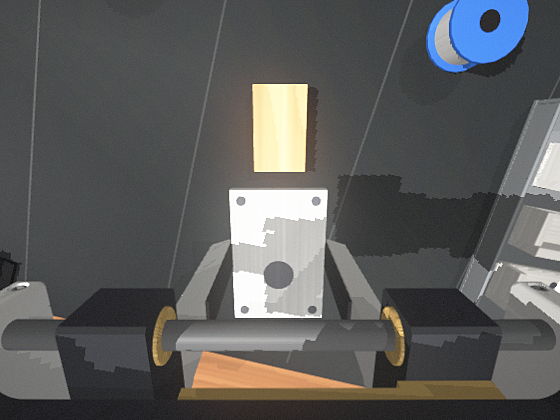

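The wrist view shows the plate held square at (279,252) and the block ahead at (280,128), parallel to it.

```bash

python3 -m creep '[[[39,0.5,15,0],[39,0.5,15,0],[0,0,20,0],[0,0,10,0],[0,0,0,0],[0,0,0,0],[0,0,0,0]]]' 0
cat >> h.py <<'E'
def held():
    s=snapshot('wrist');P=cloud(s);hsv=cv2.cvtColor(s["color"],cv2.COLOR_RGB2HSV);o=get_obs();t=np.array(o["tool_pos"])
    m=(np.abs(P[...,2]-t[2]-.006)<.012)&(np.hypot(P[...,0]-t[0],P[...,1]-t[1])<.062)&(hsv[...,1]<60)&(hsv[...,2]>140)
    b=big(m);q=P[b];A=np.c_[q[:,:2]-t[:2],np.ones(len(q))];k=np.linalg.lstsq(A,q[:,2]-t[2],rcond=None)[0]
    print("held",rect(q),"slopes deg",np.degrees(k[:2]).round(2),"top rel tcp mm",(k[2]*1000).round(1),b.sum())
E
python3 - <<'E'
from h import *
held();plan(567,-77,15.3,19)
E
```

```text
time: 44.15
tool_pos: [0.5677, -0.078, 0.0638]
ee_rot: [3.141, -0.002, 0.269]
wrist_force: [0.4, 0.4, -1.9]
width: 0.0599
held (array([565., -78.]), 90, 60, 15.0) slopes deg [ 0.14 -0.05] top rel tcp mm 4.8 11065
t 44.2 at [567.7 -78.   63.6] psi 15.4 | turn 0.1 then tx -0.4 ty -1.1 tz 44.6 dist 1 q6 end 67
```

```bash
sed -i 's/return np.round(c),round(a)/return np.round(c,1),round(a)/' h.py
python3 -m creep '[[[1.5,-0.6,15,0],[0,0,12,0],[0,0,6,0],[0,0,0,0],[0,0,0,0]]]'
python3 - <<'E'
from h import *
held();plan(566.7,-77,15.3,19)
E
```

```text
time: 44.82
tool_pos: [0.5688, -0.0768, 0.0297]
ee_rot: [3.141, -0.0, 0.269]
wrist_force: [-1.0, -0.6, -1.4]
width: 0.0594
held (array([566.3, -76.9]), 91, 61, 15.4) slopes deg [-0.05 -0.07] top rel tcp mm 4.4 11328
t 44.9 at [568.9 -76.8  29.9] psi 15.4 | turn 0.1 then tx -2.2 ty -0.4 tz 10.9 dist 2 q6 end 67
```

```bash

python3 -m creep '[[[0,0,5,0],[0,0,3,0],[0,0,1,0],[0,0,1,0],[0,0,0.5,0],[0,0,0,0],[0,0,0,0]]]'; python3 -c "
from h import *
held()"
```

```text
time: 45.75
tool_pos: [0.5686, -0.0767, 0.0191]
ee_rot: [3.142, -0.0, 0.269]
wrist_force: [-0.9, -0.1, -2.2]
width: 0.0596
held (array([566.2, -76.8]), 90, 61, 15.1) slopes deg [-0.1  -0.04] top rel tcp mm 4.7 11848
```

```bash

python3 -m creep '[[[0,0,0.6,0],[0,0,0.5,0],[0,0,0,0]]]'; python3 -m creep '[[[0,0,0,0],[0,0,0,0],[0,0,0,0]]]' 0.8;  python3 -m creep '[[[0,0,-20,0],[0,0,-40,0],[0,0,-40,0],[0,0,-20,-7],[0,0,0,-7],[0,0,0,-7]]]'; python3 -c "
from h import *
near('top',681,211)
plan(681,211,36.2,140)"
```

```text
time: 46.18
tool_pos: [0.5687, -0.0768, 0.0188]
ee_rot: [3.141, -0.001, 0.269]
wrist_force: [-2.2, 0.7, 4.8]
width: 0.0595
time: 46.55
tool_pos: [0.5685, -0.0768, 0.0175]
ee_rot: [-3.141, 0.0, 0.269]
wrist_force: [0.1, 0.1, -0.7]
width: 0.0754
time: 47.3
tool_pos: [0.5688, -0.0768, 0.1382]
ee_rot: [3.141, -0.001, 0.64]
wrist_force: [0.3, -0.3, -0.3]
width: 0.0756
top plate (array([681.8, 211.2]), 92, 60, 36.1) z 0.0072
t 47.4 at [568.6 -76.7 137.9] psi 36.8 | turn 0.6 then tx 260.6 ty -165.8 tz -2.1 dist 309 q6 end 71
```

```bash

python3 -m creep '[[[43.4,-27.6,0,0.6],[43.4,-27.6,0,0],[43.4,-27.6,0,0],[43.4,-27.6,0,0],[43.4,-27.6,0,0],[43.4,-27.6,0,0],[0,0,0,0],[0,0,0,0]]]' 0.85
python3 - <<'E'
from h import *
near('wrist',681,211)
plan(681,211,36.2,3)
s=snapshot('top');P=cloud(s);hsv=cv2.cvtColor(s["color"],cv2.COLOR_RGB2HSV)
m=(np.hypot(P[...,0]*1000-566,P[...,1]*1000+77)<65)&(P[...,2]>.016)&(P[...,2]<.034)&(hsv[...,1]<60)&(hsv[...,2]>130)
print("stack",rect(P[big(m)]),np.median(P[big(m)][:,2]))
E
```

```text
time: 48.35
tool_pos: [0.682, 0.2097, 0.1372]
ee_rot: [3.141, 0.001, 0.624]
wrist_force: [-0.1, -0.3, -0.0]
width: 0.0798
wrist plate (array([682.1, 210.8]), 90, 60, 35.8) z 0.0075
t 48.4 at [682.1 209.  137.7] psi 35.7 | turn -0.5 then tx 0.3 ty -2.2 tz 134.7 dist 2 q6 end 71
stack (array([565.8, -77.3]), 91, 60, 15.3) 0.02309834367006769
```

```bash

python3 -m creep '[[[1,-1.5,45,0],[0,0,45,0],[0,0,30,0],[0,0,10,0],[0,0,3,0],[0,0,1.5,0],[0,0,0,0]]]'; python3 -m creep '[[[0,0,0,0],[0,0,0,0],[0,0,0,0],[0,0,0,0]]]' 0.1; python3 -m creep '[[[0,0,-10,0],[0,0,-30,0],[0,0,-40,0],[0,0,-40,6.8],[0,0,0,6.8],[0,0,0,6.8],[0,0,0,0]]]'
python3 - <<'E'
from h import *
plan(566,-77,15.3,60)
E
```

```text
time: 49.32
tool_pos: [0.6832, 0.2121, 0.0053]
ee_rot: [3.14, -0.003, 0.625]
wrist_force: [-0.4, -0.1, 0.4]
width: 0.08
time: 49.82
tool_pos: [0.6824, 0.2119, 0.0038]
ee_rot: [3.141, -0.001, 0.625]
wrist_force: [0.4, -0.1, 1.0]
width: 0.0593
time: 50.7
tool_pos: [0.682, 0.2119, 0.1235]
ee_rot: [-3.141, 0.0, 0.271]
wrist_force: [-0.4, 0.4, -1.5]
width: 0.0597
t 50.7 at [682.  211.9 123.5] psi 15.5 | turn 0.2 then tx -188.1 ty 248.1 tz 63.5 dist 311 q6 end 67
```

```bash

python3 -m creep '[[[-38,35.4,0,0],[-38,35.4,0,0],[-38,35.4,0,0],[-38,35.4,0,0],[-38,35.4,0,0],[-38,35.4,0,0],[-38,35.4,0,0],[0,0,0,0]]]' ; python3 -m creep '[[[0,0,0,0],[0,0,0,0]]]'
python3 - <<'E'
from h import *
s=snapshot('wrist');P=cloud(s);hsv=cv2.cvtColor(s["color"],cv2.COLOR_RGB2HSV)
m=(np.hypot(P[...,0]*1000-566,P[...,1]*1000+77)<65)&(P[...,2]>.018)&(P[...,2]<.032)&(hsv[...,1]<70)&(hsv[...,2]>130)
b=big(m);print("stack",rect(P[b]),np.median(P[b][:,2]),b.sum())
held();plan(566,-77,15.3,60)
E
```

```text
time: 51.7
tool_pos: [0.4901, -0.1001, 0.1236]
ee_rot: [3.141, 0.0, 0.266]
wrist_force: [0.6, -0.3, -0.8]
width: 0.0592
time: 51.95
tool_pos: [0.4922, -0.0966, 0.1234]
ee_rot: [-3.141, -0.0, 0.271]
wrist_force: [-0.4, 0.4, -0.0]
width: 0.0591
stack (array([566.3, -77.5]), 90, 60, 15.5) 0.02354525682928127 6462
held (array([490.7, -96.5]), 90, 60, 15.2) slopes deg [ 0.   -0.02] top rel tcp mm 3.8 10757
t 52.0 at [492.1 -96.6 123.3] psi 15.6 | turn 0.3 then tx 76.4 ty 0.6 tz 63.3 dist 76 q6 end 67
```

```bash

python3 -m creep '[[[39,1,20,0],[39,0.9,20,0],[0,0,20,0],[0,0,15,0],[0,0,8,0],[0,0,0,0],[0,0,0,0],[0,0,0,0]]]'
python3 - <<'E'
from h import *
held();plan(567.7,-77.5,15.5,28)
E
```

```text
time: 53.05
tool_pos: [0.5679, -0.079, 0.0415]
ee_rot: [3.141, -0.002, 0.269]
wrist_force: [0.1, -0.4, -1.0]
width: 0.0592
held (array([566.5, -78.7]), 91, 61, 15.2) slopes deg [ 0.09 -0.08] top rel tcp mm 3.9 11074
t 53.1 at [567.8 -79.   41.4] psi 15.4 | turn -0.1 then tx 0.3 ty -1.5 tz 13.4 dist 2 q6 end 67
```

```bash

python3 -m creep '[[[0,-1.2,5,0],[0,0,4,0],[0,0,2,0],[0,0,0,0],[0,0,0,0]]]'
python3 -c "
from h import *
held()"; python3 -m creep '[[[0,0,0.7,0],[0,0,0.6,0],[0,0,0.6,0],[0,0,0.5,0],[0,0,0,0]]]'
```

```text
time: 53.72
tool_pos: [0.5671, -0.0776, 0.0294]
ee_rot: [-3.142, -0.0, 0.269]
wrist_force: [-0.5, -0.7, -1.9]
width: 0.0593
held (array([564.2, -72.4]), 91, 71, 15.5) slopes deg [-0.45  0.54] top rel tcp mm 3.7 11956
time: 54.4
tool_pos: [0.567, -0.0776, 0.0277]
ee_rot: [3.141, -0.0, 0.269]
wrist_force: [-1.1, 0.9, 3.8]
width: 0.0591
```

```bash

python3 -m creep '[[[0,0,0,0],[0,0,0,0],[0,0,0,0]]]' 0.8;  python3 -m creep '[[[0,0,-20,0],[0,0,-40,0],[0,0,-40,0],[-40,0,-20,0],[-40,0,0,0],[0,0,0,0],[0,0,0,0]]]'
python3 - <<'E'
from h import *
s=snapshot('wrist');P=cloud(s);hsv=cv2.cvtColor(s["color"],cv2.COLOR_RGB2HSV)
for lo,hi in((.0285,.036),(.018,.036)):
    m=(np.hypot(P[...,0]*1000-566,P[...,1]*1000+77)<65)&(P[...,2]>lo)&(P[...,2]<hi)&(hsv[...,1]<70)&(hsv[...,2]>110)
    b=big(m);print("stack",rect(P[b]),np.median(P[b][:,2]),b.sum())
cv2.imwrite('pics/w7.png',cv2.resize(s['color'][:,:,::-1],None,fx=1.4,fy=1.4))
E
```

```text
time: 54.78
tool_pos: [0.567, -0.0776, 0.0266]
ee_rot: [-3.141, 0.0, 0.269]
wrist_force: [-0.5, 0.2, -0.4]
width: 0.0749
time: 55.65
tool_pos: [0.4903, -0.0989, 0.147]
ee_rot: [3.142, -0.001, 0.269]
wrist_force: [0.7, -0.1, -0.5]
width: 0.0753
stack (array([565.7, -78.2]), 90, 60, 15.3) 0.031529851203030035 5973
stack (array([565.7, -78.2]), 90, 60, 15.3) 0.031529851203030035 5973
```

View pics/w7.png

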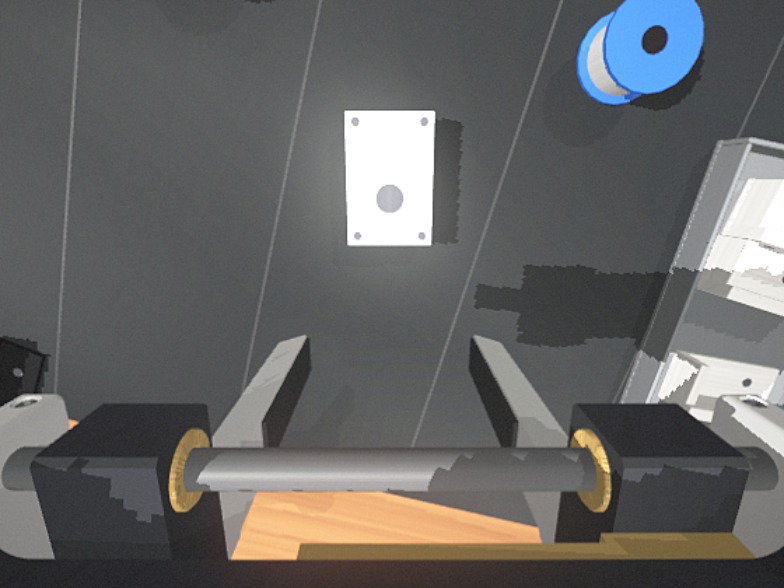

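The wrist view shows both plates square in one pile at (390,178), top at 31.5 mm. The pile is within about 1 mm of the block centre. Final overview:

```bash
python3 -m creep '[[[-40,0,-20,0],[-40,0,-20,0],[0,0,0,0]]]'
python3 - <<'E'
from h import *
s=snapshot('top');c=s['color'][:,:,::-1]
a=cv2.resize(c[165:285,75:175],None,fx=4,fy=4,interpolation=cv2.INTER_CUBIC);b=cv2.resize(c[140:260,380:480],None,fx=4,fy=4,interpolation=cv2.INTER_CUBIC)
cv2.imwrite('pics/t4.png',np.hstack([a,b]))
P=cloud(s);hsv=cv2.cvtColor(s["color"],cv2.COLOR_RGB2HSV)
for n,x,y in(("trayL",(84,160),(165,285)),("trayR",(380,470),(140,260))):
    w=np.zeros(P.shape[:2],bool);w[y[0]:y[1],x[0]:x[1]]=1
    w&=(P[...,2]>.035)&(P[...,2]<.046);k,L,st,_=cv2.connectedComponentsWithStats(w.astype(np.uint8))
    for i in range(1,k):
        if st[i,4]>25:print(n,rect(P[L==i]),P[L==i][:,2].mean().round(4))
for n,b in(("spool",(335,372,130,162)),("tin",(230,265,132,168)),("flux",(218,245,98,126))):
    q=P[b[2]:b[3],b[0]:b[1]].reshape(-1,3);q=q[(q[:,2]>.02)&(q[:,2]<.07)];print(n,rect(q))
m=(np.hypot(P[...,0]*1000-566,P[...,1]*1000+77)<65)&(P[...,2]>.022)&(P[...,2]<.04)
print("stack",rect(P[big(m)]))
E
```

```text
time: 56.08
tool_pos: [0.4134, -0.1209, 0.1889]
ee_rot: [3.139, -0.003, 0.268]
wrist_force: [0.7, 0.1, 0.2]
width: 0.075
trayL (array([538.1, 403.7]), 91, 18, -88.2) 0.0387
trayL (array([452.1, 410.5]), 91, 20, 88.6) 0.039
trayR (array([ 600.1, -384.1]), 92, 11, 88.6) 0.0392
trayR (array([ 555.5, -380.8]), 90, 11, 88.2) 0.0392
trayR (array([ 461.3, -395.5]), 89, 10, -85.7) 0.0388
spool (array([ 689.1, -213.2]), 59, 58, -25.7)
tin (array([684.1,  72.4]), 67, 65, -2.2)
flux (array([786.5, 111.1]), 42, 41, -49.8)
stack (array([565.3, -78. ]), 90, 60, 15.4)
```

View pics/t4.png

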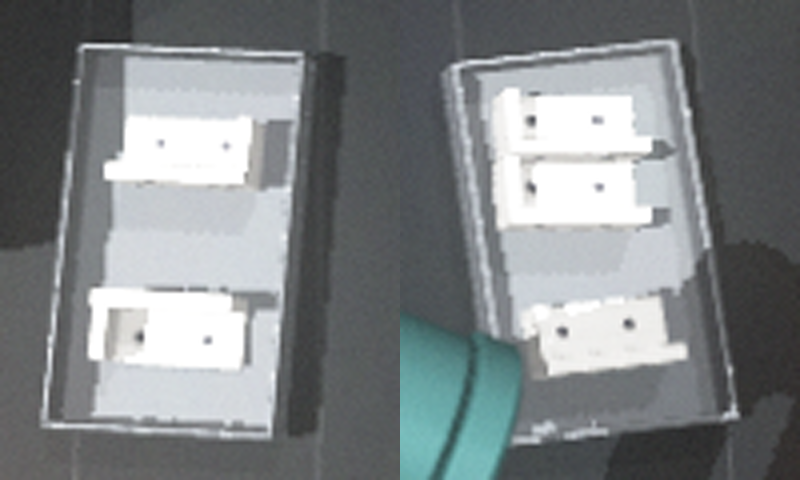

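The crop shows two brackets on the left tray floor and three on the right tray floor. The middle right-hand one was knocked about 26 mm sideways against its neighbour. All wall tops read about 39 mm, as expected for standing on the tray floor, so none is piled or tipped. I hand in.

```bash
python3 -c "
from bench import ticket
print(ticket.close_job())"
```

```text
the job is handed in; nothing more can be done
None
```

The job is done and handed in at about 56 s of the 210 s allowed. No verdict was reported.

- **Left tray:** both left-hand brackets stand on their feet on the floor of the tray.
- **Right tray:** all three right-hand brackets stand likewise. The middle one was shifted about 26 mm while the robot was away and now lies close beside its neighbour, which moved about 6 mm. I left both as they were, since both still stand.
- **Heights:** all five wall tops read 38.7 to 39.2 mm where standing on the tray floor gives 40 mm, so none is piled or tipped.
- **Plates:** both plates are in one pile on the block, with the pile top at 31.5 mm where 32 mm is expected. The top plate is about 1 mm from the block's centre and in line with its long side to within about half a degree.
- **Bystanders:** the spool, tin and flux jar are within 1 mm of their starting readings. I did not measure the pliers and wire stripper again, but the arm never touched them.

**Readings that disagreed:** some readings inside the trays were unusable because tray pixels got into them; one even gave a bracket the wrong hand. I relied on the close wrist views at pick-up and the enlarged final picture instead.

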